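Load a sample into a draught-shielded balance

ROBOT

A 6-joint arm with a two-finger parallel gripper is mounted at the origin on a cart in front of the work surface, level with it; the furniture and walls round the work are solid. World frame = base frame: x ahead of the robot, y to its left, z up, the work surface at z = 0. Lengths are in m, angles in rad, forces in N, time in s.
With the tool pointing down it reaches from about 0.35 to 0.975 m from the base axis. Payload 4.9 kg.
Tool frame: the origin (TCP) lies midway between the tips of the shut fingers; the grasp point (between the pads) lies 19 mm behind it; z points along the fingers, y is the direction in which the jaws open and shut (so a half turn about z gives the same grasp; the last joint's range is limited). The gripper opens to 85 mm and grips with 20 to 120 N. Pads are 22 mm wide; open, the fingers measure 114 mm over their backs; the gripper's body (76 mm by 85 mm) begins 54 mm behind the grasp point. The pads swing forward as they close: fully open they stand 13 mm farther back than shut.
Start: joints at [-1.388, 0.053, 1.613, -0, 1.476, -0.119], TCP at [0.186, -0.597, 0.231] pointing down, gripper open.
Joint ranges: [-3.01, 3.01], [-1.01, 2.22], [0.06, 2.58], [-1.02, 4.17], [0.09, 2.62], [-3.14, 3.14]. Speed limits (rad/s): [2.57, 2.57, 3.14, 3.14, 3.14, 3.14].

INTERFACE

Orientations are given as a unit quaternion [w, x, y, z].
In Python, from plant import state, grab_frame, camera_params, job_done, boxes_of gives the robot as it stands.
- The arm moves only by the tool step_arm, never from a script. Its argument "steps" is a list of rows, each a list of 4 numbers: the shift along the tool's x, y, z in mm, then the turn about the tool's z in degrees. A call has 1 to 8 rows; each row shifts and turns the pose as measured when the row begins, along the tool's axes as they then stand; what a row does not reach is not made up. A row lasts 1/10 s, in which the tool goes at most 50 mm and 8.59 degrees, less where a joint would pass 70% of its speed; a pose out of reach is approached as far as the arm can. A call is refused whole if a number of a shift passes 50 or a number of a turn 8.59, either way. A call with a gripper value outside its range is refused whole. "claw" is the opening in per cent of the stroke, from 0 (shut) to 100 (fully open), set as the call begins (left out, the last holds). The fingers move at their own pace and stop on an object; the grip force is fixed at half the most. Time passes only in rows, so rows that do not move let the fingers close. It gives the time, the measured TCP pose, the force and the opening at its end, in the units of the state.
- state(): the state, without advancing time (a new reading comes with each control period).
- grab_frame(name): name is "scene" or "top" or "wrist"; returns (picture, depth): 480x640x3 uint8, red, green, blue; 480x640 float32, m along the optical axis (not along the pixel's ray), 0 where there is no reading.
- camera_params(name): a dict with "mtx" (3x3 intrinsics, pixels), "extrinsics" (4x4, takes a point from camera to world coordinates); the wrist camera has in their place "T_tool_cam" (4x4, takes a point from camera to tool coordinates, whose origin is the TCP and whose axes are the flange's). Camera axes: x right, y down, z forward; pixel columns grow to the right and rows downward; lengths in m; the calibration is good to about 2 mm. A picture is of the moment at which its call begins: read the wrist's pose just before it. camera_params takes no time and is no camera call.
- job_done(): hands the job in, once; it reports no verdict.
Trained networks look in the newest picture that a camera, given by its name, has taken for a name from the list of things; names that differ only in an ending like _2 or _b are one class to them, and where a whole thing is asked for, a point or a joint stands for the part that bears it (a point fixed in the world has none). Each returns a list of dicts, best first, with "p" (0 to 1); they miss things now and then, are a little off and sometimes report something else, mostly with a low value. They report only what shows in the picture. A call takes as long as a camera call. They do not tell look-alikes from the thing itself.
- boxes_of(camera, label): "box" ([left, top, width, height] in pixels, round what is visible of it).
The state is a dict: "time": time; "joint_pos": joint angles; "joint_vel": joint speeds; "joint_efforts": joint torques, N m; "tool_pos": TCP position; "tool_rot": TCP orientation; "contact_force": force on the tool from outside, world axes, zero at the start; "ft_torque": the same for the moment, N m; "gripper_width": opening from 0.0 (shut) to 1.0 (fully open).
Only numpy, scipy, OpenCV 4.12 (cv2) and the standard library are available. Lean on these libraries where they do the work, as an engineer would, in place of code of your own. Each camera call takes 0.05 s, during which the arm holds its last target. There are 200 camera calls.

TASK

Weigh-in: push the balance's glass top door all the way back, set the blue-lidded sample cup gently and upright in the middle of the weighing pan, and slide the top door fully shut again so that no draught reaches the cup. Move the door without slamming it, carry the cup level, set it down rather than drop it, and leave the two white-lidded cups where they stand.

Things in the scene. Friction and masses are not known exactly. Their poses are not given: they have to be found in the camera images.
- balance: White balance, fixed. Origin: bench level under mid-chamber; x front to back, y its left, z up. Yaw -0.18 to 0.17. In its frame, mm: overall x -183..194, y -101..101; glass chamber (fixed 4 mm walls) x -87..87, y -92..92, floor z 52, rim and door tracks (y to 99 either side) up to z 149; rear housing x 88..190, z to 138; console in front to z 57. The only way in is the top door.
- door_lug (a point): Centre of the blue upright finger lug on the top door: 10 mm thick along x, 70 wide, z 146 to 166 mm; a blue foot 2.5 mm high reaches 11 mm before and behind its centre. Axes as the balance's. Door shut: 72 mm before mid-chamber; open: 78 mm behind it. Push its front face to open, its rear face (down over the pane behind it) to shut.
- top_door (a joint): Glass top door, m: 0 = shut at its front stop, 0.150 = fully open at its rear stop, growing along the balance's +x. Pane 170 x 172 x 4 mm, top face z 146 mm. About 1.5 N of friction; stays where left; starts 0 to 20 mm ajar. Open, it leaves a hole from x -83 to 65 mm, 164 mm wide (balance frame).
- weighing_pan: Round steel pan, 90 mm diameter, mid-chamber; origin at the centre of its top face, z up, 64 mm above the bench, 82 mm below the pane's top face. It sinks 0.7 mm per newton and meets its overload stop after 4 mm.
- blue_cup_centre (a point): Centre (half-way up, 35 mm) of the cup with the BLUE screw lid, the one to weigh: 70 mm high, lid 58 mm across and 12 mm high, body 52 mm across under the lid and narrower at the foot, 55 to 90 g; z up through the lid. Hold it 45 to 55 mm above its foot: once it is on the pan, the shield's rim stands 85 mm and the door lug 102 mm above its foot.
- blue_cup: The same blue-lidded cup; origin at the centre of its underside.
- white_cup_centre (a point): Centre (35 mm up) of a like cup, white lid and white body, 58 x 58 x 70 mm; stays where it stands.
- pink_cup_centre (a point): Centre (35 mm up) of a like cup, white lid and pinkish body, 58 x 58 x 70 mm; stays where it stands.
Mind the look-alikes: they are no part of the job. Several things look just like the blue_cup: the one meant starts farthest from the robot's base.

How it is judged:
On the way, in this order (a step that is already met when the one before it is completed fails the run):
1. the top door is pushed all the way back (at least 140 of its 150 mm) (value of joint top_door above 0.14 m), for 0.2 s.
2. the blue-lidded cup stands upright and released in the middle of the pan (horizontal distance between blue_cup and weighing_pan below 0.015 m and z of blue_cup in the frame of weighing_pan between -0.003 and 0.004 m and angle between blue_cup's own z axis and vertical below 0.08 rad and linear speed of blue_cup below 0.02 m/s and contact force between the fingers and blue_cup below 0.05 N), for 0.3 s.
At the end, for the whole second after the job is handed in: The top door is shut to within 4 mm of its front stop, and the blue-lidded cup stands still and upright (within 0.08 rad) on the pan, its axis within 15 mm of the pan's centre. The white-lidded cups stand where they stood (within 20 mm) (value of joint top_door below 0.004 m and horizontal distance between blue_cup and weighing_pan below 0.015 m and z of blue_cup in the frame of weighing_pan between -0.003 and 0.004 m and angle between blue_cup's own z axis and vertical below 0.08 rad and linear speed of blue_cup below 0.02 m/s); the robot touches nothing.
It fails at once if a white-lidded cup is shifted by more than 20 mm (distance of any of white_cup_centre, pink_cup_centre from where it was at the start of the episode above 0.02 m).
It fails at once if the blue-lidded cup is tilted by more than 0.5 rad (angle between blue_cup's own z axis and vertical above 0.5 rad).
It fails at once if the cup is dropped onto the pan (faster than 0.4 m/s within 20 mm of it) (horizontal distance between blue_cup and weighing_pan below 0.05 m and z of blue_cup in the frame of weighing_pan below 0.02 m and linear speed of blue_cup above 0.4 m/s).
It fails at once if the pan is pressed with more than 25 N (contact force between weighing_pan and anything else above 25 N).
It fails at once if the door is slammed (moves faster than 0.5 m/s) (velocity of joint top_door above 0.5 m/s or velocity of joint top_door below -0.5 m/s).
It also fails if it takes over 72 s, if anything falls off the work surface, if the arm or the gripper's body presses on something with over 40 N, if the wrist force passes 120 N, or if a joint passes its speed limit or range.

## Working session

There is one attempt and no reset: what is moved stays moved. The work goes in short steps, Python scripts to look and compute and a tool call to move; the robot and the scene stay as the last step left them, time stands still between calls to the robot, and variables do not carry over. Pictures are saved under pics/ and viewed, about 8 in all and at most 12, crops included, and the job is handed in when it is done.

Besides the shell and the picture viewer there is one more tool, called as name(argument=value, ...) on one line, values as JSON. step_arm: Moves the arm, as the interface text tells. Its arguments: {"type":"object","properties":{"steps":{"type":"array"},"claw":{"type":"number"}},"required":["steps"]}

```bash
mkdir -p pics
cat > h.py <<'E'
import numpy as np,cv2
from plant import *
from scipy.spatial.transform import Rotation as R
def Tt(s=None):
    s=s or state(); T=np.eye(4); q=s["tool_rot"]; T[:3,:3]=R.from_quat([q[1],q[2],q[3],q[0]]).as_matrix(); T[:3,3]=s["tool_pos"]; return T
def look(n):
    s=state(); p=camera_params(n); im,d=grab_frame(n)
    E=Tt(s)@np.array(p["T_tool_cam"]) if n=="wrist" else np.array(p["extrinsics"])
    return im,d,np.array(p["mtx"]),E
def pts(d,K,E):
    v,u=np.mgrid[:480,:640]; P=np.stack([(u-K[0,2])/K[0,0]*d,(v-K[1,2])/K[1,1]*d,d],-1)
    return P@E[:3,:3].T+E[:3,3]
def save(n,im): cv2.imwrite("pics/"+n+".png",im[...,::-1])
E
python3 - <<'E'
from h import *
s=state();print(s); ims=[]
for n in("scene","top"):
    im,d,K,E=look(n);P=pts(d,K,E);np.savez(n,im=im,d=d,P=P,K=K,E=E);save(n,im)
    print(n,E.round(3).tolist(),K[0,0])
    for l in("blue_cup","white_cup_centre","pink_cup_centre","balance","door_lug","weighing_pan"):
        for b in boxes_of(n,l)[:4]:
            x,y,w,h=b["box"];c=P[int(min(479,y+h/2)),int(min(639,x+w/2))]
            print(l,round(b["p"],2),np.round(b["box"]).tolist(),c.round(3))
E
```

```text
{'time': 0.0, 'joint_pos': array([-1.38802818e+00,  5.33552963e-02,  1.61429428e+00,  6.73763639e-06,
        1.47597263e+00, -1.18991480e-01]), 'joint_vel': array([ 7.93730914e-04, -5.97184596e-05, -1.98650207e-04, -1.37385916e-03,
        2.61334925e-04,  1.00565145e-03]), 'joint_efforts': array([-1.13600130e-03, -3.93684232e+01, -3.70175028e+01, -2.46050768e-04,
        7.02219957e-03, -6.47189822e-07]), 'tool_pos': array([ 0.18564514, -0.59614771,  0.23006381]), 'tool_rot': array([-1.01436847e-03,  9.88638757e-01,  1.50307613e-01, -2.90024243e-05]), 'contact_force': array([0.2563958 , 0.27517768, 0.21130286]), 'ft_torque': array([0.02149602, 0.01154031, 0.02565562]), 'gripper_width': 0.9983570070384593}
scene [[0.885, -0.283, 0.371, 0.02], [-0.466, -0.544, 0.697, -0.986], [0.005, -0.79, -0.613, 0.857], [0.0, 0.0, 0.0, 1.0]] 512.3713209458825
blue_cup 0.91 [318.0, 368.0, 25.0, 37.0] [ 0.212 -0.658  0.347]
blue_cup 0.74 [318.0, 288.0, 13.0, 38.0] [ 0.409 -0.285  0.061]
blue_cup 0.7 [336.0, 342.0, 30.0, 41.0] [ 0.381 -0.447  0.067]
blue_cup 0.57 [378.0, 317.0, 26.0, 43.0] [ 0.484 -0
[... 306 characters left out ...]
2, 0.275], [-1.0, 0.013, 0.004, -0.176], [-0.006, -0.192, -0.981, 1.019], [0.0, 0.0, 0.0, 1.0]] 486.92974750670584
blue_cup 0.92 [355.0, 257.0, 23.0, 25.0] [ 0.403 -0.257  0.065]
blue_cup 0.74 [424.0, 208.0, 29.0, 31.0] [ 0.494 -0.404  0.066]
blue_cup 0.74 [455.0, 296.0, 37.0, 32.0] [ 0.316 -0.46   0.069]
blue_cup 0.63 [431.0, 259.0, 34.0, 32.0] [ 0.388 -0.416  0.072]
white_cup_centre 0.8 [363.0, 201.0, 29.0, 29.0] [ 0.511 -0.282  0.07 ]
pink_cup_centre 0.82 [309.0, 210.0, 24.0, 31.0] [ 0.492 -0.169  0.07 ]
balance 0.67 [131.0, 104.0, 129.0, 201.0] [0.518 0.064 0.146]
door_lug 0.67 [139.0, 147.0, 101.0, 91.0] [0.541 0.075 0.148]
door_lug 0.19 [425.0, 208.0, 30.0, 32.0] [ 0.491 -0.405  0.068]
```

View pics/top.png

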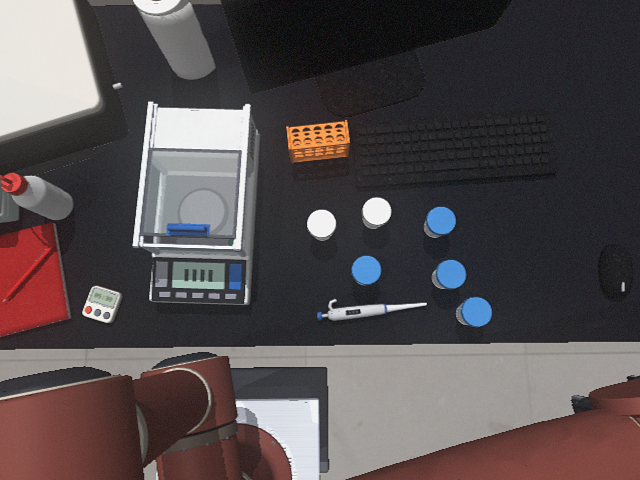

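View pics/scene.png

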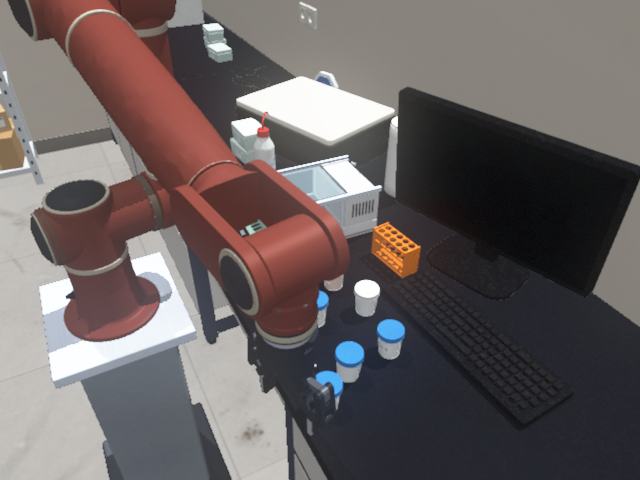

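Four blue cups can be confused in the top view: (366,270), (440,221), (451,275) and (475,312). The white-lidded ones are at (321,225) and (376,212). The farthest from the base looks to be (440,221). The balance is at about (195,205), with the lug at (188,229) and the door nearly shut. Next I fit these numerically.

Run:
```python
from h import *
z=np.load("top.npz");im,P,E=z["im"],z["P"],z["E"]
hsv=cv2.cvtColor(im,cv2.COLOR_RGB2HSV);bl=((hsv[...,0]>95)&(hsv[...,0]<125)&(hsv[...,1]>120)&(hsv[...,2]>70)).astype(np.uint8)
n,L,st,c=cv2.connectedComponentsWithStats(bl)
for i in range(1,n):
    if st[i,4]<150: continue
    m=(L==i); Q=P[m]; print(c[i].round(), st[i,4], Q.mean(0).round(4),Q.min(0).round(3),Q.max(0).round(3))
    if st[i,4]>350:
        q=Q[Q[:,2]>.06]; mm=(q.min(0)+q.max(0))/2; print("  lid top",mm.round(4),"r",np.hypot(*mm[:2]).round(3))
    else:
        (cx,cy),wh,a=cv2.minAreaRect(Q[:,:2].astype(np.float32)*1000);print("  rect",cx,cy,wh,a)
# balance: rail/rim tops
m=(P[...,2]>.130)&(P[...,2]<.156)&(P[...,0]>.35)&(P[...,0]<.85)&(abs(P[...,1]-.07)<.16)
n,L,st,c=cv2.connectedComponentsWithStats(m.astype(np.uint8));i=1+st[1:,4].argmax();Q=P[L==i]
print("rim",Q.min(0),Q.max(0),cv2.minAreaRect(Q[:,:2].astype(np.float32)*1000),len(Q),np.median(Q[:,2]))
cv2.imwrite("pics/cup.png",cv2.resize(im[180:340,290:510,::-1],None,fx=3,fy=3,interpolation=cv2.INTER_CUBIC))
```

```text
[441. 220.] 681 [ 0.4992 -0.4095  0.0665] [ 0.275 -0.457 -0.004] [ 0.547 -0.176  1.019]
  lid top [ 0.4007 -0.3062  0.5395] r 0.504
[187. 229.] 414 [0.4676 0.0719 0.1594] [ 0.275 -0.176  0.146] [0.482 0.112 1.019]
  lid top [ 0.3784 -0.0319  0.5823] r 0.38
[366. 269.] 678 [ 0.4012 -0.2565  0.0702] [ 0.275 -0.292 -0.003] [ 0.441 -0.176  1.019]
  lid top [ 0.3517 -0.2302  0.5398] r 0.42
[451. 274.] 711 [ 0.3905 -0.4216  0.0711] [ 0.275 -0.472 -0.006] [ 0.431 -0.176  1.019]
  lid top [ 0.3467 -0.3126  0.5395] r 0.467
[235. 276.] 315 [0.3926 0.0031 0.0559] [ 0.275 -0.176  0.046] [0.418 0.016 1.019]
  rect 332.1716613769531 -68.97272491455078 (237.94285583496094, 51.5472412109375) 49.695289611816406
[476. 311.] 741 [ 0.3174 -0.4664  0.069 ] [ 0.275 -0.519 -0.003] [ 0.35  -0.176  1.019]
  lid top [ 0.31   -0.3349  0.5398] r 0.456
rim [ 0.42822781 -0.03473437  0.13016537] [0.72228906 0.17665314 0.1553026 ] ((576.2540283203125, 70.77288818359375), (199.35177612304688, 287.8769836425781), 87.36170959472656) 14073 0.14629349335160313
```

View pics/cup.png

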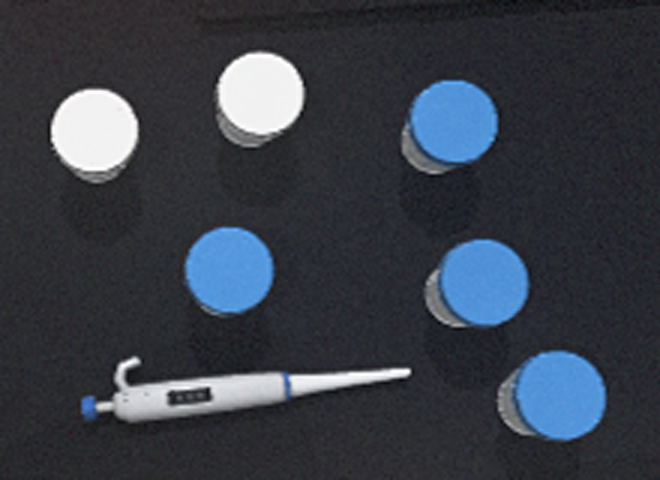

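The choice is the cup at (440,221) in the top view: r ≈ 0.646 m, against 0.574, 0.563 and 0.476 for the others. I start with the lift and turn while closing the fingers.

step_arm(steps=[[0,0,-40,7],[0,0,-40,7],[0,0,-40,6],[0,0,0,0]], claw=0)

```text
time: 1.1
tool_pos: [0.1855, -0.5956, 0.3527]
tool_rot: [-0.003, 1.0, -0.031, -0.001]
contact_force: [0.4, 0.3, 0.3]
gripper_width: 0.331
```

```bash
cat >> h.py <<'E'
def to(x,y,z,yaw=None):
    T=Tt(); d=T[:3,:3].T@(np.array([x,y,z])-T[:3,3])*1000; yw=np.arctan2(T[1,0],T[0,0])
    print("pos",T[:3,3].round(4),"yaw",yw.round(4),"tool d mm",d.round(1),"turn deg",None if yaw is None else round(-np.degrees(yaw-yw),2))
E
python3 -c "
from h import *
to(.43,.07,.42,-.046);print(np.array(camera_params('wrist')['T_tool_cam']).round(3).tolist())"
```

```text
pos [ 0.1855 -0.5956  0.3527] yaw -0.0616 tool d mm [ 202.9 -679.8  -63.9] turn deg -0.9
[[-0.0, -0.958, -0.288, 0.074], [1.0, -0.001, 0.0, -0.001], [-0.001, -0.288, 0.958, -0.142], [0.0, 0.0, 0.0, 1.0]]
```

step_arm(steps=[[25,-45,-8,0],[25,-45,-8,0],[20,-45,-5,0],[15,-45,-5,0],[15,-45,-5,0],[15,-45,-5,0],[15,-45,-5,0],[15,-45,-5,0]])

```text
time: 1.9
tool_pos: [0.3537, -0.2396, 0.3968]
tool_rot: [-0.004, 0.999, -0.034, -0.001]
contact_force: [0.4, -0.1, 0.2]
gripper_width: -0.001
```

step_arm(steps=[[10,-45,-5,0],[10,-45,-5,0],[10,-45,-5,0],[10,-45,-5,0],[5,-45,-5,0],[5,-45,0,0],[5,-40,0,0],[0,0,0,0]])

```text
time: 2.7
tool_pos: [0.4295, 0.0837, 0.4232]
tool_rot: [-0.005, 1.0, -0.028, 0.001]
contact_force: [-0.1, -0.2, -0.9]
gripper_width: 0.003
```

```bash
python3 -c "
from h import *
to(.43,.07,.42,-.046)"
```

```text
pos [0.4295 0.0837 0.4232] yaw -0.0561 tool d mm [ 1.2 13.6  3.1] turn deg -0.58
```

Run:
```python
from h import *
im,d,K,E=look("wrist");P=pts(d,K,E);np.savez("w1",im=im,d=d,P=P,K=K,E=E);save("w1",im)
ok=d>.05
hsv=cv2.cvtColor(im,cv2.COLOR_RGB2HSV);bl=((hsv[...,0]>95)&(hsv[...,0]<125)&(hsv[...,1]>120)&(hsv[...,2]>60)&ok&(P[...,2]>.14)).astype(np.uint8)
n,L,st,c=cv2.connectedComponentsWithStats(bl);i=1+st[1:,4].argmax();Q=P[L==i]
for nm,q in (("all",Q),("top",Q[Q[:,2]>.161])):
    print(nm,len(q),q.min(0).round(4),q.max(0).round(4),cv2.minAreaRect(q[:,:2].astype(np.float32)*1000), "z",np.median(q[:,2]))
m=ok&(P[...,2]>.1475)&(P[...,2]<.156)&(bl==0)
n,L,st,c=cv2.connectedComponentsWithStats(m.astype(np.uint8))
for i in range(1,n):
    if st[i,4]>300:
        q=P[L==i];print(st[i,4],c[i].round(),q.min(0).round(3),q.max(0).round(3),cv2.minAreaRect(q[:,:2].astype(np.float32)*1000),np.median(q[:,2]).round(4))
```

```text
all 1343 [0.4585 0.036  0.1455] [0.4822 0.1128 0.1677] ((470.0921630859375, 74.34747314453125), (77.49134826660156, 21.088829040527344), 86.76667022705078) z 0.1500253045323175
top 610 [0.465  0.0398 0.1613] [0.4769 0.1098 0.1677] ((470.314208984375, 74.83891296386719), (70.10697937011719, 9.82393741607666), 86.93234252929688) z 0.16525473702054783
1591 [241.  96.] [0.439 0.156 0.148] [0.635 0.175 0.152] ((536.8560180664062, 165.61529541015625), (10.078035354614258, 196.12930297851562), 87.42916870117188) 0.1487
1622 [418.  95.] [ 0.431 -0.031  0.148] [ 0.624 -0.011  0.152] ((527.3304443359375, -21.243330001831055), (11.452117919921875, 193.0245819091797), 87.06517791748047) 0.1488
```

View pics/w1.png

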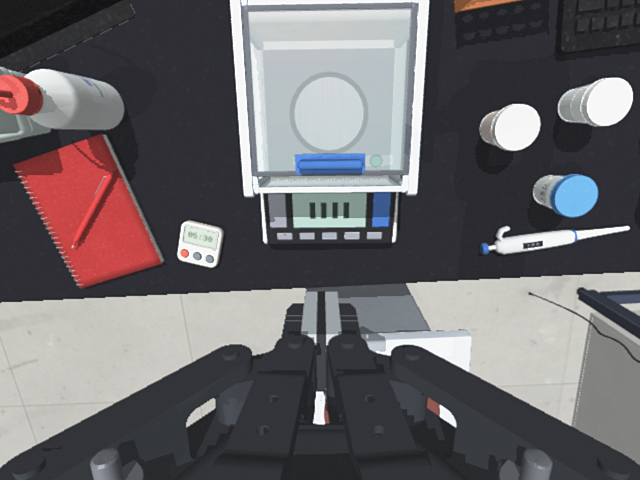

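The wrist view shows the door shut or slightly ajar, with the lug at (331,163) and the pan ring seen through the glass at (330,112). Next I work out the pan's location and the approach.

Run:
```python
from h import *
z=np.load("w1.npz");K,E,P=z["K"],z["E"],z["P"]
def ray(u,v,h):
    r=E[:3,:3]@np.linalg.inv(K)@[u,v,1]; return E[:3,3]+r*(h-E[2,3])/r[2]
for p in ((330,112),(290,112),(369,112),(330,72),(330,153)): print(p,ray(*p,.064).round(4))
print(P[112,330],P[60,330],P[185,330])
zt=np.load("top.npz");K,E=zt["K"],zt["E"]; print("top",ray(203.5,212,.064))
to(.432,.0765,.19,-.05);to(.432,.0765,.156)
```

```text
(330, 112) [0.5287 0.0699 0.064 ]
(290, 112) [0.5316 0.1215 0.064 ]
(369, 112) [0.5259 0.0198 0.064 ]
(330, 72) [0.5759 0.0676 0.064 ]
(330, 153) [0.4773 0.0725 0.064 ]
[0.52438528 0.07140539 0.1474831 ] [0.57551635 0.06884578 0.14526341] [0.44348241 0.07509167 0.12705289]
top [0.52356618 0.06841557 0.064     ]
pos [0.4294 0.082  0.4232] yaw -0.0582 tool d mm [  2.4   7.3 233.1] turn deg -0.47
pos [0.4294 0.082  0.4232] yaw -0.0582 tool d mm [  2.3   7.5 267.1] turn deg None
```

step_arm(steps=[[0,4,45,-0.5],[0,2,45,0],[0,0,45,0],[0,0,45,0],[0,0,30,0],[0,0,20,0],[0,0,0,0]], claw=0)

```text
time: 3.45
tool_pos: [0.4298, 0.0705, 0.1848]
tool_rot: [-0.002, 1.0, -0.028, 0.003]
contact_force: [0.3, -1.0, -0.0]
gripper_width: 0.001
```

```bash
python3 -c "
from h import *
to(.435,.0765,.156,-.05)"
```

```text
pos [0.4298 0.0705 0.1848] yaw -0.0554 tool d mm [ 4.7 -6.2 28.8] turn deg -0.31
```

step_arm(steps=[[0,-6,20,0],[0,0,9,0],[0,0,0,0],[10,0,0,0],[8,0,0,0],[8,0,0,0]])

```text
time: 4.05
tool_pos: [0.461, 0.0715, 0.1618]
tool_rot: [-0.002, 1.0, -0.03, 0.007]
contact_force: [-2.3, -0.0, -1.6]
gripper_width: 0.001
```

```bash
python3 -c "
from h import *
to(.59,.0685,.156,-.05);print(state()['contact_force'])"
```

```text
pos [0.461  0.0715 0.1618] yaw -0.0598 tool d mm [128.9  -4.7   7.7] turn deg -0.56
[-2.25371407 -0.00309622 -1.58691207]
```

step_arm(steps=[[8,-2,5,0],[15,-1,4,-0.5],[15,-1,2,0],[15,0,2,0]])

```text
time: 4.45
tool_pos: [0.5187, 0.0728, 0.1512]
tool_rot: [-0.002, 1.0, -0.025, 0.008]
contact_force: [-2.5, -0.3, 1.2]
gripper_width: -0.004
```

```bash
python3 -c "
from h import *
to(.595,.0685,.156,-.05);print(state()['contact_force'],Tt()[:3,2])"
```

```text
pos [0.5187 0.0728 0.1512] yaw -0.0503 tool d mm [76.5  0.5 -3.6] turn deg -0.01
[-2.51727185 -0.30960968  1.23967061] [ 0.01551934  0.00277255 -0.99987572]
```

step_arm(steps=[[15,0,-3,0],[15,0,-1,0],[15,0,0,0],[15,0,0,0],[10,0,0,0]])

```text
time: 4.95
tool_pos: [0.5881, 0.07, 0.1531]
tool_rot: [-0.001, 1.0, -0.024, -0.003]
contact_force: [-43.0, -0.4, 29.2]
gripper_width: -0.001
```

```bash
python3 -c "
from h import *
to(.595,.0685,.156,-.05);print(state()['contact_force'])"
```

```text
pos [0.5881 0.07   0.1531] yaw -0.0489 tool d mm [ 6.9  1.1 -3. ] turn deg 0.06
[-42.99312162  -0.37832003  29.24071926]
```

The door has reached the stop. I back off, rise and look.

step_arm(steps=[[-3,0,-2,0],[-25,0,-5,0],[-40,0,-40,0],[-40,0,-45,0],[-30,0,-45,0],[0,0,-20,0],[0,0,0,0]], claw=100)

```text
time: 5.65
tool_pos: [0.4638, 0.0766, 0.3021]
tool_rot: [-0.001, 1.0, -0.024, -0.003]
contact_force: [-0.5, 0.4, -0.3]
gripper_width: 1.0
```

Run:
```python
from h import *
im,d,K,E=look("wrist");P=pts(d,K,E);np.savez("w2",im=im,d=d,P=P,K=K,E=E);save("w2",im)
ok=d>.05
hsv=cv2.cvtColor(im,cv2.COLOR_RGB2HSV);bl=((hsv[...,0]>95)&(hsv[...,0]<125)&(hsv[...,1]>120)&(hsv[...,2]>60)&ok&(P[...,2]>.14)).astype(np.uint8)
n,L,st,c=cv2.connectedComponentsWithStats(bl);i=1+st[1:,4].argmax();Q=P[L==i]
for nm,q in (("all",Q),("top",Q[Q[:,2]>.161])):
    print(nm,len(q),q.min(0).round(4),q.max(0).round(4),cv2.minAreaRect(q[:,:2].astype(np.float32)*1000), "z",np.median(q[:,2]))
m=ok&(P[...,2]>.06)&(P[...,2]<.069)&(np.hypot(P[...,0]-.527,P[...,1]-.071)<.07)
q=P[m];print("pan",len(q),q.min(0).round(4),q.max(0).round(4),cv2.minEnclosingCircle(q[:,:2].astype(np.float32)*1000),np.median(q[:,2]))
print([ (b["p"],b["box"]) for b in boxes_of("wrist","weighing_pan")]); to(0,0,0)
```

```text
all 3604 [0.5919 0.0299 0.1453] [0.6164 0.1073 0.1682] ((603.6459350585938, 68.32717895507812), (77.64555358886719, 21.754566192626953), 87.11415100097656) z 0.15904710025005545
top 1740 [0.5976 0.0338 0.1611] [0.6102 0.1038 0.1682] ((604.2689819335938, 68.8381576538086), (70.03760528564453, 10.599807739257812), 87.52323913574219) z 0.16532134877737648
pan 6459 [0.4817 0.0281 0.0604] [0.571  0.117  0.0662] ((526.4473876953125, 72.35418701171875), 44.855995178222656) 0.06322656266341276
[(0.92, [280.4, 94.1, 89.0, 95.0])]
pos [0.4628 0.0765 0.2985] yaw -0.0485 tool d mm [-455.    99.5  303.7] turn deg None
```

View pics/w2.png

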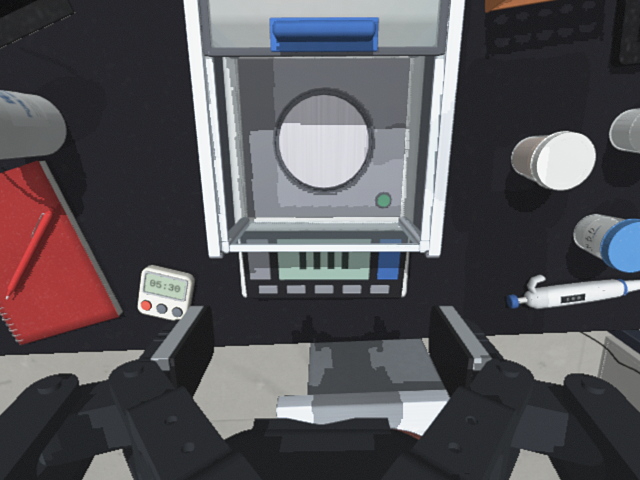

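The door is fully open: the lug sits 77.8 mm behind the pan centre, and the pan is at (0.5264, 0.072). Now to the cup.

step_arm(steps=[[-10,40,-10,0],[-10,48,-10,0],[-5,48,-10,0],[-5,48,0,0],[-5,48,0,0],[0,48,0,0],[0,48,0,0],[0,48,0,0]], claw=100)

```text
time: 6.55
tool_pos: [0.4095, -0.3059, 0.306]
tool_rot: [-0.008, 1.0, -0.018, -0.018]
contact_force: [1.1, 0.3, 0.4]
gripper_width: 1.001
```

step_arm(steps=[[0,48,0,0],[0,45,0,0],[0,30,0,0],[0,0,0,0]])

```text
time: 6.95
tool_pos: [0.401, -0.4384, 0.2879]
tool_rot: [-0.015, 0.999, -0.022, -0.024]
contact_force: [-0.3, 1.2, 0.5]
gripper_width: 0.999
```

```bash
cat > cup.py <<'E'
from h import *
import sys
im,d,K,E=look("wrist");P=pts(d,K,E);save(sys.argv[1],im)
hsv=cv2.cvtColor(im,cv2.COLOR_RGB2HSV);bl=((hsv[...,0]>95)&(hsv[...,0]<125)&(hsv[...,1]>100)&(hsv[...,2]>60)&(d>.05)).astype(np.uint8)
n,L,st,c=cv2.connectedComponentsWithStats(bl)
for i in range(1,n):
    if st[i,4]<400: continue
    Q=P[L==i];zt=np.percentile(Q[:,2],80);q=Q[abs(Q[:,2]-zt)<.005]
    print("blue",c[i].round(),st[i,4],cv2.minEnclosingCircle(q[:,:2].astype(np.float32)*1000),"z",zt.round(4))
for l in("blue_cup","white_cup_centre","pink_cup_centre"):
    print(l,[(round(b["p"],2),np.round(b["box"]).tolist()) for b in boxes_of("wrist",l)])
to(.499,-.4095,.2)
E
python3 cup.py c1
```

```text
blue [293.  92.] 3178 ((499.376220703125, -409.2030334472656), 28.343507766723633) z 0.0695
blue [151. 203.] 2385 ((402.7059631347656, -256.73297119140625), 28.732574462890625) z 0.0692
blue [313. 207.] 2655 ((392.0719909667969, -422.5193176269531), 28.53484535217285) z 0.0693
blue [358. 271.] 2259 ((318.31854248046875, -467.14251708984375), 28.667945861816406) z 0.0693
blue_cup [(0.88, [334.0, 236.0, 51.0, 62.0]), (0.79, [261.0, 58.0, 60.0, 70.0]), (0.72, [122.0, 172.0, 73.0, 60.0]), (0.67, [285.0, 176.0, 56.0, 59.0])]
white_cup_centre [(0.88, [119.0, 40.0, 82.0, 71.0])]
pink_cup_centre [(0.8, [6.0, 80.0, 94.0, 62.0])]
pos [ 0.4024 -0.4345  0.2909] yaw -0.0388 tool d mm [ 99.7 -26.3  87.1] turn deg None
```

View pics/c1.png

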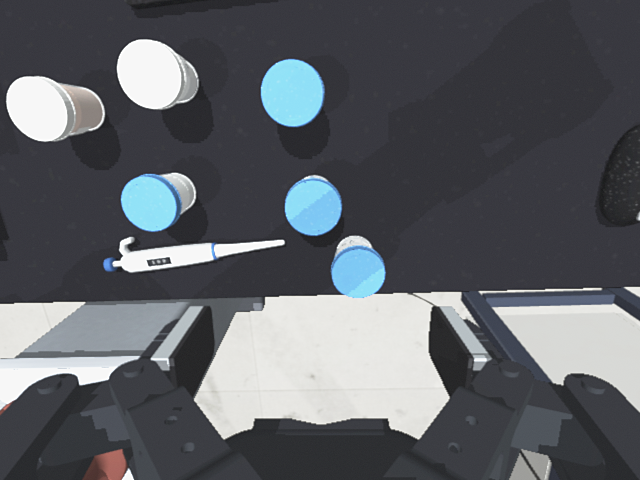

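```bash
cat >> h.py <<'E'
def rep(x,y,z,yaw=-.05):
    to(x,y,z,yaw); print("toolz",Tt()[:3,2].round(4),"F",state()["contact_force"].round(1),"w",round(state()["gripper_width"],3),"t",state()["time"])
E
python3 -c "
from h import *
rep(.4994,-.4092,.15)"
```

```text
pos [ 0.4024 -0.4345  0.2909] yaw -0.0388 tool d mm [102.4 -25.3 137. ] turn deg 0.64
toolz [-0.0458  0.0295 -0.9985] F [ 0.6  0.7 -0.4] w 1.0 t 7.15
```

step_arm(steps=[[20,-5,0,0],[20,-5,0,0],[20,-5,0,0],[20,-5,0,0],[15,-3,0,0],[0,0,0,0],[0,0,0,0]])

```text
time: 7.85
tool_pos: [0.504, -0.4057, 0.289]
tool_rot: [-0.013, 1.0, -0.015, -0.022]
contact_force: [-0.6, -0.4, -0.0]
gripper_width: 0.999
```

```bash
python3 -c "
from h import *
rep(.4994,-.4092,.15)"
```

```text
pos [ 0.504  -0.4057  0.289 ] yaw -0.0289 tool d mm [  1.7   7.2 138.9] turn deg 1.21
toolz [-0.0439  0.0269 -0.9987] F [-0.6 -0.4 -0. ] w 0.999 t 7.85
```

step_arm(steps=[[2,7,20,1.2],[0,0,25,0],[0,0,25,0],[0,0,20,0],[0,0,20,0],[0,0,10,0],[0,0,0,0]])

```text
time: 8.55
tool_pos: [0.4966, -0.4116, 0.1689]
tool_rot: [-0.01, 0.999, -0.027, -0.021]
contact_force: [-0.7, -0.4, -0.3]
gripper_width: 0.999
```

```bash
python3 -c "
from h import *
rep(.4994,-.4092,.025)"
```

```text
pos [ 0.4966 -0.4116  0.1689] yaw -0.054 tool d mm [  8.8   0.2 143.7] turn deg -0.23
toolz [-0.0414  0.0216 -0.9989] F [-0.7 -0.4 -0.3] w 0.999 t 8.55
```

step_arm(steps=[[4,0,20,0],[3,0,20,0],[2,0,20,0],[0,0,20,0],[0,0,20,0],[0,0,0,0]])

```text
time: 9.15
tool_pos: [0.5044, -0.4154, 0.0761]
tool_rot: [-0.005, 0.999, -0.028, -0.016]
contact_force: [-0.2, 0.4, -0.9]
gripper_width: 0.999
```

```bash
python3 -c "
from h import *
rep(.4994,-.4092,.025)"
```

```text
pos [ 0.5044 -0.4154  0.0761] yaw -0.0561 tool d mm [-3.7 -5.4 51.3] turn deg -0.35
toolz [-0.0314  0.0103 -0.9995] F [-0.2  0.4 -0.9] w 0.999 t 9.15
```

step_arm(steps=[[-3,-6,0,0],[0,0,0,0],[0,0,15,0],[0,0,15,0],[0,0,12,0],[0,0,5,0],[0,0,0,0]])

```text
time: 9.85
tool_pos: [0.5024, -0.4111, 0.0318]
tool_rot: [-0.002, 1.0, -0.028, -0.013]
contact_force: [0.1, 0.4, 0.0]
gripper_width: 1.003
```

```bash
python3 -c "
from h import *
rep(.4994,-.4092,.025)"
```

```text
pos [ 0.5024 -0.4111  0.0318] yaw -0.0565 tool d mm [-3.  -1.7  6.9] turn deg -0.37
toolz [-0.0253  0.0039 -0.9997] F [0.1 0.4 0. ] w 1.003 t 9.85
```

step_arm(steps=[[-3,-2,7,0],[0,0,1,0],[0,0,0,0]])

```text
time: 10.15
tool_pos: [0.499, -0.4087, 0.0229]
tool_rot: [-0.002, 1.0, -0.028, -0.013]
contact_force: [-0.1, 0.3, 0.4]
gripper_width: 0.998
```

step_arm(steps=[[0,0,0,0],[0,0,0,0],[0,0,0,0],[0,0,0,0],[0,0,0,0],[0,0,0,0],[0,0,0,0],[0,0,0,0]], claw=0)

```text
time: 10.95
tool_pos: [0.4996, -0.4092, 0.024]
tool_rot: [-0.001, 1.0, -0.028, -0.012]
contact_force: [-0.8, -0.1, -0.6]
gripper_width: 0.643
```

```bash
python3 -c "
from h import *
rep(.4994,-.4092,.025)"
```

```text
pos [ 0.4996 -0.4092  0.024 ] yaw -0.0566 tool d mm [-0.2 -0.  -1. ] turn deg -0.38
toolz [-0.0242  0.0029 -0.9997] F [-0.8 -0.1 -0.6] w 0.643 t 10.95
```

step_arm(steps=[[0,0,-5,0],[0,0,-15,0],[0,0,-25,0],[0,0,-30,0],[0,0,-30,0],[0,0,-30,0],[0,0,-30,0],[0,0,-30,0]])

```text
time: 11.75
tool_pos: [0.5025, -0.4077, 0.2272]
tool_rot: [-0.004, 0.999, -0.028, -0.015]
contact_force: [0.3, -0.6, -1.3]
gripper_width: 0.644
```

step_arm(steps=[[0,0,-30,0],[0,0,-10,0],[0,0,0,0]])

```text
time: 12.05
tool_pos: [0.5054, -0.4095, 0.2794]
tool_rot: [0.001, 1.0, -0.028, -0.009]
contact_force: [0.4, 0.0, -1.7]
gripper_width: 0.647
```

```bash
python3 -c "
from h import *
rep(.5264,.0719,.26)"
```

```text
pos [ 0.5054 -0.4095  0.2794] yaw -0.0565 tool d mm [  -5.9 -481.9   18. ] turn deg -0.37
toolz [-0.019  -0.0022 -0.9998] F [ 0.4  0.  -1.7] w 0.647 t 12.05
```

step_arm(steps=[[0,-10,0,0],[0,-20,0,0],[0,-25,0,0],[0,-25,0,0],[0,-25,0,0],[0,-25,0,0],[0,-25,0,0],[0,-25,0,0]])

```text
time: 12.85
tool_pos: [0.5095, -0.2124, 0.2627]
tool_rot: [-0.008, 0.999, -0.029, -0.02]
contact_force: [-0.3, -0.6, -1.4]
gripper_width: 0.641
```

step_arm(steps=[[0,-25,0,0],[0,-25,0,0],[0,-25,0,0],[0,-25,0,0],[0,-25,0,0],[0,-25,0,0],[0,-25,0,0],[0,-25,0,0]])

```text
time: 13.65
tool_pos: [0.5073, 0.0096, 0.2469]
tool_rot: [-0.014, 0.999, -0.025, -0.035]
contact_force: [0.3, 0.4, -0.9]
gripper_width: 0.641
```

```bash
python3 -c "
from h import *
rep(.5264,.0719,.26)"
```

```text
pos [0.5073 0.0096 0.2469] yaw -0.0494 tool d mm [ 15.  -63.5 -12.5] turn deg 0.03
toolz [-0.0698  0.0292 -0.9971] F [ 0.3  0.4 -0.9] w 0.641 t 13.65
```

step_arm(steps=[[3,-13,-3,0],[3,-13,-3,0],[3,-13,-3,0],[3,-13,-3,0],[3,-10,0,0],[0,0,0,0]])

```text
time: 14.25
tool_pos: [0.524, 0.0785, 0.2554]
tool_rot: [-0.014, 0.999, -0.023, -0.039]
contact_force: [-0.7, -0.2, -1.2]
gripper_width: 0.644
```

```bash
python3 -c "
from h import *
rep(.5264,.0719,.26)"
```

```text
pos [0.524  0.0785 0.2554] yaw -0.0449 tool d mm [ 2.3  6.4 -5. ] turn deg 0.29
toolz [-0.0781  0.0298 -0.9965] F [-0.7 -0.2 -1.2] w 0.644 t 14.25
```

step_arm(steps=[[0,6,-30,0],[0,0,-40,0],[0,0,-40,0],[0,0,0,0]])

```text
time: 14.65
tool_pos: [0.5322, 0.0676, 0.3659]
tool_rot: [-0.013, 0.999, -0.024, -0.042]
contact_force: [0.4, -0.5, -0.3]
gripper_width: 0.645
```

```bash
python3 -c "
from h import *
rep(.5264,.0719,.26)"
```

```text
pos [0.5322 0.0676 0.3659] yaw -0.0469 tool d mm [  3.1  -1.4 106.1] turn deg 0.18
toolz [-0.0841  0.0283 -0.9961] F [ 0.4 -0.5 -0.3] w 0.645 t 14.65
```

step_arm(steps=[[0,0,20,0],[0,0,20,0],[0,0,20,0],[0,0,20,0],[0,0,0,0]])

```text
time: 15.15
tool_pos: [0.5266, 0.0671, 0.2842]
tool_rot: [-0.012, 0.999, -0.026, -0.041]
contact_force: [-0.1, 0.2, -1.3]
gripper_width: 0.648
```

```bash
python3 -c "
from h import *
rep(.5264,.0719,.26)"
```

```text
pos [0.5266 0.0671 0.2842] yaw -0.0516 tool d mm [ 1.5 -4.2 24.2] turn deg -0.09
toolz [-0.0805  0.0267 -0.9964] F [-0.1  0.2 -1.3] w 0.648 t 15.15
```

step_arm(steps=[[3,-4,20,0],[2,0,25,0],[1,0,25,0],[1,0,25,0],[0,0,0,0]])

```text
time: 15.65
tool_pos: [0.5282, 0.0716, 0.1894]
tool_rot: [-0.012, 0.999, -0.028, -0.039]
contact_force: [-0.2, 0.3, -1.9]
gripper_width: 0.647
```

```bash
python3 -c "
from h import *
rep(.5264,.0719,.10)"
```

```text
pos [0.5282 0.0716 0.1894] yaw -0.0546 tool d mm [ 5.1  1.7 89.2] turn deg -0.26
toolz [-0.0763  0.0257 -0.9968] F [-0.2  0.3 -1.9] w 0.647 t 15.65
```

step_arm(steps=[[2,0,15,0],[1,0,20,0],[1,0,20,0],[1,1,15,0],[0,0,0,0]])

```text
time: 16.15
tool_pos: [0.5329, 0.0712, 0.1224]
tool_rot: [-0.012, 0.999, -0.028, -0.033]
contact_force: [-0.3, 0.0, -0.4]
gripper_width: 0.644
```

```bash
python3 -c "
from h import *
rep(.5264,.0719,.088)"
```

```text
pos [0.5329 0.0712 0.1224] yaw -0.0558 tool d mm [-4.2  0.4 34.7] turn deg -0.33
toolz [-0.0656  0.0252 -0.9975] F [-0.3  0.  -0.4] w 0.644 t 16.15
```

step_arm(steps=[[-2,0,10,0],[-1,0,8,0],[0,0,6,0],[0,0,0,0]])

```text
time: 16.55
tool_pos: [0.5301, 0.0719, 0.0997]
tool_rot: [-0.012, 0.999, -0.028, -0.031]
contact_force: [-0.9, -0.3, -1.2]
gripper_width: 0.642
```

```bash
python3 -c "
from h import *
rep(.5270,.0719,.088)"
```

```text
pos [0.5301 0.0719 0.0997] yaw -0.056 tool d mm [-2.4  0.4 11.8] turn deg -0.34
toolz [-0.0609  0.0251 -0.9978] F [-0.9 -0.3 -1.2] w 0.642 t 16.55
```

step_arm(steps=[[-2,0,5,0],[0,0,3,0],[0,0,2,0],[0,0,0,0]])

```text
time: 16.95
tool_pos: [0.528, 0.0723, 0.09]
tool_rot: [-0.012, 0.999, -0.028, -0.03]
contact_force: [-0.7, 0.3, -1.3]
gripper_width: 0.646
```

```bash
python3 -c "
from h import *
rep(.5270,.0719,.088)"
```

```text
pos [0.528  0.0723 0.09  ] yaw -0.0558 tool d mm [-0.8  0.5  2. ] turn deg -0.33
toolz [-0.059   0.025  -0.9979] F [-0.7  0.3 -1.3] w 0.646 t 16.95
```

step_arm(steps=[[0,0,2,0],[0,0,0,0]])

```text
time: 17.15
tool_pos: [0.528, 0.0724, 0.0881]
tool_rot: [-0.012, 0.999, -0.028, -0.03]
contact_force: [0.1, -0.3, -1.3]
gripper_width: 0.647
```

step_arm(steps=[[0,0,2,0],[0,0,0,0]])

```text
time: 17.35
tool_pos: [0.5284, 0.0724, 0.0866]
tool_rot: [-0.012, 0.999, -0.028, -0.029]
contact_force: [-0.1, 0.0, 0.7]
gripper_width: 0.645
```

step_arm(steps=[[0,0,1,0],[0,0,0,0]])

```text
time: 17.55
tool_pos: [0.5287, 0.0724, 0.0862]
tool_rot: [-0.012, 0.999, -0.028, -0.029]
contact_force: [0.2, -0.5, 0.6]
gripper_width: 0.643
```

step_arm(steps=[[0,0,0,0],[0,0,0,0],[0,0,0,0],[0,0,0,0],[0,0,0,0],[0,0,0,0],[0,0,0,0],[0,0,0,0]], claw=100)

```text
time: 18.35
tool_pos: [0.5288, 0.0724, 0.086]
tool_rot: [-0.012, 0.999, -0.028, -0.029]
contact_force: [-0.8, -0.8, 0.3]
gripper_width: 0.995
```

```bash
python3 -c "
from h import *
rep(.5270,.0719,.088)
im,d,K,E=look('top');save('top2',cv2.resize(im[90:310,110:280],None,fx=3,fy=3))
P=pts(d,K,E)
hsv=cv2.cvtColor(im,cv2.COLOR_RGB2HSV);bl=(hsv[...,0]>95)&(hsv[...,0]<125)&(hsv[...,1]>100)&(abs(P[...,0]-.527)<.06)&(abs(P[...,1]-.072)<.06)
print(bl.sum(),P[bl].mean(0))
"
```

```text
pos [0.5288 0.0724 0.086 ] yaw -0.0559 tool d mm [-1.9  0.6 -2. ] turn deg -0.34
toolz [-0.0565  0.025  -0.9981] F [-0.8 -0.8  0.3] w 0.995 t 18.35
231 [0.51273391 0.06158986 0.13278917]
```

step_arm(steps=[[0,0,-5,0],[-1,0,-10,0],[-1,0,-15,0],[-1,0,-20,0],[-1,0,-25,0],[-1,0,-25,0],[0,0,-25,0],[0,0,0,0]])

```text
time: 19.2
tool_pos: [0.5317, 0.0694, 0.224]
tool_rot: [-0.012, 0.999, -0.028, -0.026]
contact_force: [0.8, -0.2, -0.1]
gripper_width: 1.002
```

step_arm(steps=[[-20,0,-20,0],[-25,0,-25,0],[-25,0,-25,0],[-20,0,-10,0],[0,0,0,0],[0,0,0,0]], claw=0)

```text
time: 19.8
tool_pos: [0.4426, 0.0724, 0.3134]
tool_rot: [-0.012, 0.999, -0.028, -0.024]
contact_force: [0.2, -0.1, 0.2]
gripper_width: 0.006
```

```bash
python3 cup.py w3;python3 -c "
from h import *
rep(.5270,.0719,.3)"
```

```text
blue [317.   5.] 1100 ((595.5355224609375, 69.05142974853516), 38.71809768676758) z 0.1489
blue [320. 106.] 3915 ((527.6292114257812, 72.45988464355469), 28.174304962158203) z 0.1325
blue [624. 214.] 1621 ((402.2249755859375, -253.79103088378906), 28.303646087646484) z 0.0693
blue [388. 233.] 717 ((389.8219299316406, 4.61596155166626), 22.225296020507812) z 0.053
blue_cup [(0.96, [576.0, 182.0, 64.0, 59.0])]
white_cup_centre [(0.56, [617.0, 72.0, 22.0, 47.0])]
pink_cup_centre [(0.78, [517.0, 98.0, 81.0, 56.0])]
pos [0.4427 0.0723 0.3121] yaw -0.0562 tool d mm [ 89.1 480.1  97.1] turn deg None
pos [0.4427 0.0723 0.3121] yaw -0.0562 tool d mm [84.8 -4.2  7.8] turn deg -0.36
toolz [-0.0511  0.0249 -0.9984] F [ 0.4  0.3 -0.2] w -0.001 t 20.0
```

View pics/w3.png

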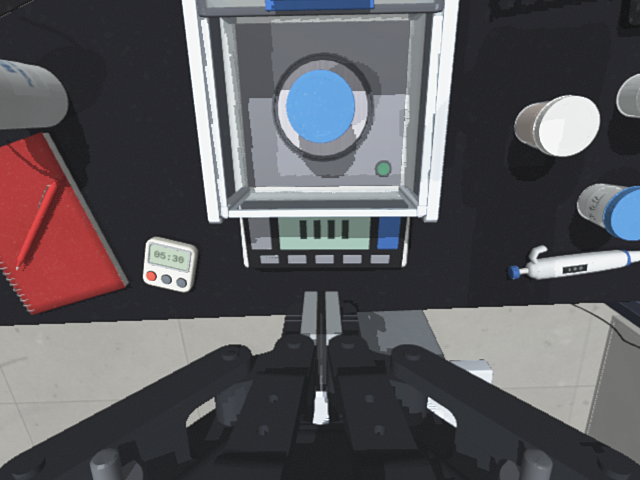

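The cup stands on the pan about 1 mm off centre, upright and released. Next I go over and behind the lug.

step_arm(steps=[[20,0,0,0],[30,0,0,0],[30,0,0,0],[30,0,0,0],[30,0,0,0],[30,0,0,0],[30,0,0,0],[0,0,0,0]])

```text
time: 20.8
tool_pos: [0.6507, 0.06, 0.287]
tool_rot: [-0.012, 0.999, -0.029, -0.035]
contact_force: [-0.3, -0.4, -0.6]
gripper_width: -0.005
```

```bash
python3 -c "
from h import *
rep(.645,.0665,.157)"
```

```text
pos [0.6507 0.06   0.287 ] yaw -0.057 tool d mm [  3.1  -3.3 130.2] turn deg -0.4
toolz [-0.0685  0.0253 -0.9973] F [-0.3 -0.4 -0.6] w -0.005 t 20.8
```

step_arm(steps=[[2,-3,25,0],[1,0,25,0],[1,0,25,0],[1,0,20,0],[0,0,0,0]])

```text
time: 21.3
tool_pos: [0.6475, 0.0652, 0.183]
tool_rot: [-0.012, 0.999, -0.029, -0.039]
contact_force: [-0.0, 0.3, -1.0]
gripper_width: -0.0
```

```bash
python3 -c "
from h import *
rep(.645,.0665,.155)"
```

```text
pos [0.6475 0.0652 0.183 ] yaw -0.0575 tool d mm [-0.3 -0.6 28.2] turn deg -0.43
toolz [-0.078   0.0257 -0.9966] F [-0.   0.3 -1. ] w -0.0 t 21.3
```

step_arm(steps=[[1,0,15,0],[1,0,11,0],[0,0,2,0],[0,0,0,0]])

```text
time: 21.7
tool_pos: [0.6474, 0.0659, 0.1542]
tool_rot: [-0.012, 0.999, -0.029, -0.039]
contact_force: [0.1, -0.9, -0.1]
gripper_width: -0.002
```

step_arm(steps=[[-8,0,0.5,0],[-8,0,0.5,0],[-8,0,0.5,0],[-10,0,1,0]])

```text
time: 22.1
tool_pos: [0.6134, 0.0678, 0.1573]
tool_rot: [-0.012, 0.999, -0.029, -0.036]
contact_force: [2.2, 0.4, -1.2]
gripper_width: -0.001
```

```bash
python3 -c "
from h import *
rep(.47,.0745,.155)"
```

```text
pos [0.6134 0.0678 0.1573] yaw -0.0576 tool d mm [-143.     1.8   12.7] turn deg -0.43
toolz [-0.0711  0.0254 -0.9971] F [ 2.2  0.4 -1.2] w -0.001 t 22.1
```

step_arm(steps=[[-12,0,2,0],[-15,0,1.5,0],[-15,0,1.5,0],[-15,0,1,0]])

```text
time: 22.5
tool_pos: [0.5553, 0.0705, 0.1576]
tool_rot: [-0.011, 0.999, -0.029, -0.03]
contact_force: [3.1, -0.5, -1.8]
gripper_width: 0.001
```

```bash
python3 -c "
from h import *
rep(.47,.0745,.155)"
```

```text
pos [0.5553 0.0705 0.1576] yaw -0.0579 tool d mm [-85.1   1.1   7.8] turn deg -0.45
toolz [-0.0598  0.0234 -0.9979] F [ 3.1 -0.5 -1.8] w 0.001 t 22.5
```

step_arm(steps=[[-15,0,2,0],[-15,0,1.5,0],[-15,0,1,0],[-15,0,1,0]])

```text
time: 22.9
tool_pos: [0.4935, 0.0734, 0.1577]
tool_rot: [-0.01, 0.999, -0.029, -0.024]
contact_force: [2.1, -0.8, -0.2]
gripper_width: 0.001
```

```bash
python3 -c "
from h import *
rep(.47,.0745,.155)"
```

```text
pos [0.4935 0.0734 0.1577] yaw -0.0581 tool d mm [-23.3   0.4   3.9] turn deg -0.46
toolz [-0.0482  0.0212 -0.9986] F [ 2.1 -0.8 -0.2] w 0.001 t 22.9
```

step_arm(steps=[[-10,0,1,0],[-8,0,0.5,0],[-5,0,0.5,0],[-4,0,0,0]])

```text
time: 23.3
tool_pos: [0.4692, 0.0746, 0.1584]
tool_rot: [-0.01, 0.999, -0.029, -0.014]
contact_force: [25.0, -1.3, -16.8]
gripper_width: 0.001
```

step_arm(steps=[[-4,0,0,0],[-3,0,0,0]])

```text
time: 23.5
tool_pos: [0.4696, 0.0745, 0.1586]
tool_rot: [-0.01, 0.999, -0.03, -0.001]
contact_force: [12.1, -0.1, -8.5]
gripper_width: -0.001
```

Shut against the front stop. I retreat back a little, up, and check.

step_arm(steps=[[4,0,0,0],[4,0,-5,0],[0,0,-30,0],[0,0,-40,0],[-25,0,-40,0],[-25,0,-40,0],[0,0,-20,0],[0,0,0,0]])

```text
time: 24.3
tool_pos: [0.4247, 0.0741, 0.3411]
tool_rot: [-0.011, 0.999, -0.03, -0.008]
contact_force: [-0.3, 0.3, 0.1]
gripper_width: -0.002
```

Run:
```python
from h import *
rep(.47,.07,.3)
for n in("wrist","top"):
    im,d,K,E=look(n);P=pts(d,K,E);save("end_"+n,im)
    hsv=cv2.cvtColor(im,cv2.COLOR_RGB2HSV);bl=((hsv[...,0]>95)&(hsv[...,0]<125)&(hsv[...,1]>100)&(hsv[...,2]>60)&(d>.05)&(P[...,2]>.161)&(P[...,2]<.17))
    q=P[bl];print(n,cv2.minAreaRect(q[:,:2].astype(np.float32)*1000),len(q))
    if n=="wrist":
        r=lambda u,v,h:(lambda w:E[:3,3]+w*(h-E[2,3])/w[2])(E[:3,:3]@np.linalg.inv(K)@[u,v,1])
        m=(hsv[...,0]>90)&(hsv[...,0]<125)&(hsv[...,1]>60)&(d>.05)&(abs(P[...,0]-.527)<.045)&(abs(P[...,1]-.072)<.06)
        v,u=np.nonzero(m); print("cup px",u.mean(),v.mean(),len(u),r((u.min()+u.max())/2,(v.min()+v.max())/2,.134).round(4))
z=np.load("top.npz")
for l in("white_cup_centre","pink_cup_centre"): print(l,[(round(b["p"],2),np.round(b["box"]).tolist()) for b in boxes_of("top",l)])
```

```text
pos [0.4247 0.0741 0.3411] yaw -0.0598 tool d mm [46.1  2.2 40.3] turn deg -0.56
toolz [-0.0144  0.0219 -0.9997] F [-0.3  0.3  0.1] w -0.002 t 24.3
wrist ((454.6344909667969, 75.58468627929688), (69.60218048095703, 10.177921295166016), 88.02355194091797) 930
cup px 321.279471171502 96.72199779654792 2723 [0.5277 0.072  0.134 ]
top ((453.1524658203125, 74.6085433959961), (67.26051330566406, 10.235021591186523), 87.02678680419922) 213
white_cup_centre []
pink_cup_centre [(0.74, [307.0, 209.0, 25.0, 33.0])]
```

View pics/end_wrist.png

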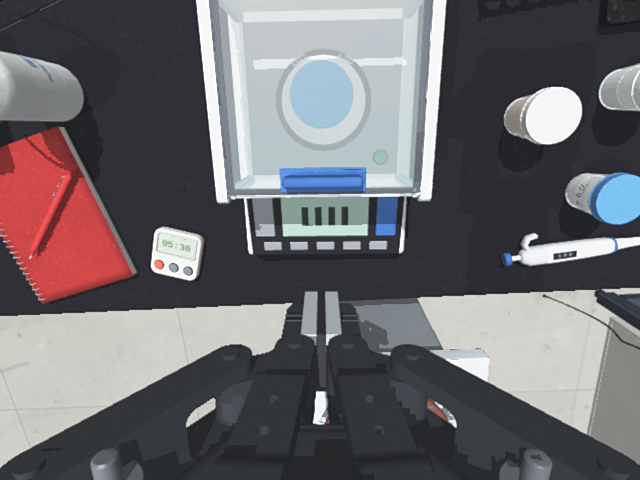

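The door is shut: the lug travelled 149.7 mm between the same wrist measurements. The cup reads (0.5277, 0.072), about 1.3 mm off the pan centre. I'm handing in.

```bash
python3 -c "
from plant import *
print(job_done(), state()['time'])"
```

```text
the job is handed in; nothing more can be done
the job is handed in; nothing more can be done
```

I opened the door, set the blue-lidded cup on the pan, shut the door and handed the job in after about 24.5 s. No verdict was reported.

**What I did**
- **Door open:** I pushed it to its rear stop; the lug then sat 77.8 mm behind the pan centre.
- **Cup:** I took the blue-lidded cup farthest from the base, at (0.499, −0.409). I lowered it until it touched the pan lightly and released it.
- **Door shut:** I pushed it against its front stop and drew the arm clear. The pushes against the stops peaked at about 52 N (rear) and 30 N (front), both with the fingertips.

**Last checks**
- **Door:** the lug moved about 149.7 mm between the wrist views at fully open and at the end, which puts it at the shut stop. The top camera placed it 1.5 mm farther forward, within calibration.
- **Cup:** it stood about 1.3 mm from the pan's centre, looked upright and had its lid top at about the expected height.
- **White-lidded cups:** in the final top view the pink-bodied cup was within 2 px of where it started. The network did not find the white-bodied cup in that view. The last wrist picture shows it only at the edge, so I have no final position for it.

**Off plan:** the tool's tilt drifted up to 0.09 rad from vertical during the moves, so the cup was carried up to about 0.07 rad off level.

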